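Stopper the flask and index its carriage to the spin bowl

ROBOT

A 7-joint arm with a two-finger parallel gripper is mounted at the origin on the work surface. World frame = base frame: x ahead of the robot, y to its left, z up, the work surface at z = 0. Lengths are in m, angles in rad, forces in N, time in s.
With the tool pointing down it reaches from about 0.35 to 0.9 m from the base axis. Payload 19.9 kg.
Tool frame: the origin (TCP) lies between the finger pads; the fingertips stand 14 mm ahead of it and the grasp point (between the pads) lies 5 mm behind it; z points along the fingers, y is the direction in which the jaws open and shut (so a half turn about z gives the same grasp; the last joint's range is limited). The gripper opens to 85 mm and grips with 20 to 120 N. Pads are 22 mm wide; open, the fingers measure 114 mm over their backs; the gripper's body (76 mm by 85 mm) begins 54 mm behind the grasp point. The pads swing forward as they close: fully open they stand 13 mm farther back than shut.
Start: joints at [1.244, 0.417, -0.01, 1.614, 0.005, 1.111, -0.053], TCP at [0.176, -0.6, 0.224] pointing down, gripper open.
Joint ranges: [-2.81, 2.81], [-0.39, 2.02], [-1.27, 1.25], [0.06, 2.57], [-1.19, 4.33], [0.19, 2], [-2.82, 2.82]. Speed limits (rad/s): [1.89, 1.89, 2.39, 2.39, 3.01, 3.01, 3.01].

INTERFACE

Orientations are given as a rotation vector (axis times angle).
In Python, from rig import ctrl gives the robot as it stands.
- The arm moves only by the shell command python3 -m creep 'ROWS'. ROWS is JSON, a list of rows, each an object of numbers: "hand": the closure, from -1 (fully open) to 1 (shut), so that 0 is half open; "x", "y", "z": the shift along the world's x, y, z in m; "ax", "ay", "az": the turn, a rotation vector about the world's x, y, z in degrees. In form: [{"hand": .., "x": .., "y": .., "z": .., "ax": .., "ay": .., "az": ..}, ...]. A call has 1 to 8 rows; each row is the pose to reach, as a shift and turn from the pose measured when the call began; what a row does not reach only later rows make up. A row lasts 1/10 s, in which the tool goes at most 50 mm and 8.59 degrees, less where a joint would pass 70% of its speed; a pose out of reach is approached as far as the arm can. A call with a gripper value outside its range is refused whole. The fingers move at their own pace and stop on an object; the grip force is fixed at half the most. Time passes only in rows, so rows that repeat a pose let the fingers close. It gives the time, the measured TCP pose, the force and the opening at its end, in the units of the state.
- ctrl.state(): the state, without advancing time (a new reading comes with each control period).
- ctrl.snapshot(name): name is "scene" or "top" or "wrist"; returns the picture (384x512x3 uint8, red, green, blue); there is no depth.
- ctrl.camera_model(name): a dict with "camera_matrix" (3x3 intrinsics, pixels), "R" (3x3) and "t" (3): a world point X has camera coordinates R X + t. Camera axes: x right, y down, z forward; pixel columns grow to the right and rows downward; lengths in m; the calibration is good to about 2 mm. A picture is of the moment at which its call begins: read the wrist's pose just before it. camera_model takes no time and is no camera call; for the wrist camera it gives the pose at the moment of the call.
- ctrl.hand_in(): hands the job in, once; it reports no verdict.
The state is a dict: "clock": time; "q": joint angles; "joint_vel": joint speeds; "joint_torque": joint torques, N m; "ee_pos": TCP position; "orientation": TCP orientation; "force": force on the tool from outside, world axes, zero at the start; "moment": the same for the moment, N m; "width": finger opening in m.
Only numpy, scipy, OpenCV 4.12 (cv2) and the standard library are available. Lean on these libraries where they do the work, as an engineer would, in place of code of your own. Each camera call takes 0.05 s, during which the arm holds its last target.

TASK

Put the stopper fully home in the mouth of the amber flask that stands on the rail carriage and let go of it; then pull the carriage's lock plunger up out of its hole and slide the carriage one hole along, to the hole on the side where the round spin bowl stands (not the hotplate's side). Let the pin down into that hole, push the plunger fully home and finish while still holding the knob there: its spring lifts the pin again when it is let go. Leave the other things on the bench alone.

Things in the scene. Friction and masses are not known exactly. Their poses are not given: they have to be found in the camera images.
- stopper: Grey plastic stopper, loose, 40 g or so. Origin at the centre of its lower end, z up through it. Tapered plug 17 mm dia at the lower end to 22 mm dia at 26 mm up; then a flange 34 mm dia, 5 mm thick (z 26 to 31 mm); then a round grip 20 mm dia from z = 31 to 54 mm (its top). It starts upright in the hole of the stopper stand, flange on the stand's top, origin 10 mm over the bench.
- stopper_stand: White block 70 x 70 x 36 mm, fixed to the bench, with one blind hole 27 mm dia, 32 mm deep, in the middle of its top, in which the stopper starts. Origin: centre of its underside. It may be at the left or the right of the bench.
- carriage: Grey carriage on the rail with an amber glass flask clamped on it (one body): flask 58 mm dia at the bottom, 85 mm tall, neck 35 mm outside dia, standing 38 mm over the bench right above the origin, which is on bench level on the guide's centre line; z up, axes as the rail's.
- flask_mouth (a point): Centre of the flask's mouth, level with the rim (123 mm over the bench). The neck's straight bore is 25 mm dia and at least 28 mm deep. The stopper is home when its flange rests on the rim: its origin is then 26 mm below this point.
- rail: Guide rail 320 mm long on a base plate, fixed to the bench; origin on the bench under the middle of the guide. Its y axis is the sliding direction; x points from the guide to the index strip, an aluminium bar 32 mm wide and 40 mm high whose centre line lies 80 mm from the guide on the side away from the robot, with three holes 60 mm apart, 15 mm across. The flask is above the guide, the lock plunger above the strip.
- hole_left (a point): Centre of the mouth of the strip's hole at +60 mm along the rail's y axis (40 mm over the bench).
- hole_mid (a point): The middle hole's mouth, where the pin starts.
- hole_right (a point): The mouth of the hole at -60 mm along the rail's y axis.
- carriage_slide (a joint): Carriage position along the rail's y axis in m: about 0 at the middle hole at the start, +0.060 at hole_left, -0.060 at hole_right; the end stops are at +/-0.085. It slides with about 1.5 N of friction and stays where it is left. Once the pin is in a hole the carriage has about 1.5 mm of play either way.
- plunger (a joint): Height of the lock plunger in m: 0 = pin fully home, 0.018 = pin tip level with the top of the strip, 0.028 = upper stop. A 500 N/m spring floats it at about 0.005 when let go in a hole (pin still locks the carriage): about 2.5 N to press it home, about 8 N to hold it up at 0.022. The pin is 12 mm dia with a round end. Between holes a released pin rests on the strip and drops in at a hole.
- pull_knob: Black plastic knob on top of the plunger, moving with it and with the carriage. Origin: centre of its underside, 80 mm over the bench when the pin is home (85 mm at the start); z up. Round waist 21 mm dia, 22 mm high, then a cap 29 mm dia whose top is 30 mm above the origin. Below it is a slim stem of 16 mm dia and, 60 mm over the bench, the top of the carriage's bracket (44 mm wide along the rail). The flask's axis is 80 mm away towards the robot, square to the rail.
- spin_bowl: Spin coater: white square base 110 mm wide with a round open steel bowl 92 mm dia, 58 mm tall in all, fixed; beyond the rail near one of its ends. Origin: centre of its underside. It tells which way to slide: it stands at +y or at -y in the rail's frame.
- hotplate: White square hotplate 110 mm wide, 42 mm tall, with a flat aluminium top, fixed; beyond the rail near its other end. Origin: centre of its underside.
- wafer_box: White closed square wafer box, 114 x 114 x 46 mm, loose, a bystander to leave alone. Origin: centre of its underside.
- beaker: Clear glass beaker, 68 mm dia, 85 mm tall, loose, a bystander to leave alone. Origin: centre of its underside.
- reagent: Amber glass bottle with black cap, 64 mm dia, 130 mm tall, loose, a bystander to leave alone. Origin: centre of its underside.
- jar: Small amber glass jar with white cap, 56 mm dia, 60 mm tall, loose, a bystander to leave alone. Origin: centre of its underside.
- dish: Flat clear glass dish, closed, 90 mm dia, 14 mm tall, loose, a bystander to leave alone. Origin: centre of its underside.
- cassette: Black open-topped wafer cassette, 100 x 130 x 70 mm, loose, a bystander to leave alone. Origin: centre of its underside.
- objective: Loose steel microscope objective, 32 mm dia, 42 mm tall, loose, a bystander to leave alone. Origin: centre of its underside.
Things that resemble listed ones, but are neither listed nor needed, are in the scene too. Leave any green look-alike of the spin_bowl alone.

How it is judged:
By the outcome, as a careful person would: the job done as asked, in the order asked, and still so for the second after the job is handed in, while the arm keeps its last pose, push and grip.
It also fails if it takes over 51 s, if anything falls off the work surface, if the arm or the gripper's body presses on something with over 40 N, if the wrist force passes 120 N, or if a joint passes its speed limit or range.

## Working session

There is one attempt and no reset: what is moved stays moved. The work goes in short steps, Python scripts to look and compute and a shell command to move; the robot and the scene stay as the last step left them, time stands still between calls to the robot, and variables do not carry over. Pictures are saved under pics/ and viewed, and the job is handed in when it is done.

```bash
ls; mkdir -p pics; python3 - <<'E'
from rig import ctrl
import cv2,numpy as np
s=ctrl.state()
for k in('clock','ee_pos','orientation','width','force'):print(k,s[k])
for n in('scene','top'):
    im=ctrl.snapshot(n);cv2.imwrite(f'pics/{n}0.png',im[:,:,::-1])
    m=ctrl.camera_model(n);print(n,{k:np.round(np.array(v),3).tolist() for k,v in m.items()})
E
```

```text
pics
clock 0.0
ee_pos [ 0.1761199  -0.59930467  0.22345795]
orientation [-3.10838400e+00 -4.47297899e-01  4.08387464e-04]
width 0.08519788756877604
force [-0.26506963  0.31821917  0.08910565]
scene {'camera_matrix': [[408.879, 0.0, 251.84], [0.0, 408.879, 195.579], [0.0, 0.0, 1.0]], 'R': [[-0.278, 0.96, 0.019], [0.615, 0.193, -0.765], [-0.738, -0.201, -0.644]], 't': [0.188, -0.256, 1.796]}
top {'camera_matrix': [[490.452, 0.0, 261.04], [0.0, 490.452, 198.555], [0.0, 0.0, 1.0]], 'R': [[0.012, -1.0, 0.001], [-0.991, -0.012, -0.131], [0.131, 0.001, -0.991]], 't': [-0.063, 0.558, 1.573]}
```

View pics/scene0.png

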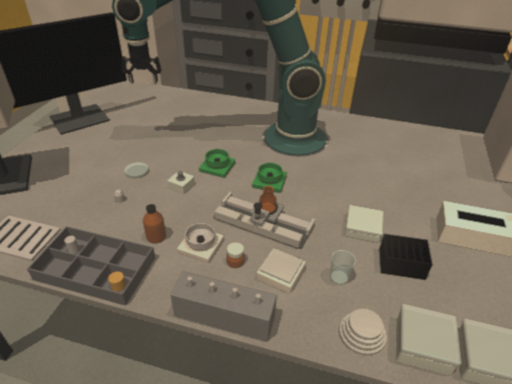

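View pics/top0.png

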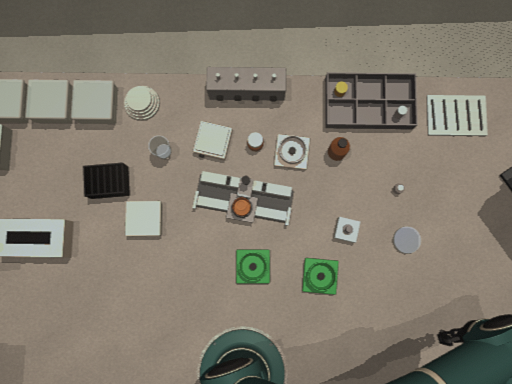

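Top view: the white spin bowl is at px (292,151), at the rail's right (−y) end. The hotplate is at (213,140). The green look-alikes are at (253,266) and (321,276), on the robot's side, so I'll leave them alone. The stopper stand is at (347,230), the flask at (242,208) and the knob at (245,182). I'll confirm with an enlarged crop.

```bash
python3 - <<'E'
import cv2,numpy as np
a=cv2.imread('pics/top0.png');b=cv2.imread('pics/scene0.png')
c=cv2.resize(a[120:260,180:380],None,fx=4,fy=4,interpolation=cv2.INTER_CUBIC);cv2.imwrite('pics/topc.png',c)
c=cv2.resize(b[140:280,150:350],None,fx=4,fy=4,interpolation=cv2.INTER_CUBIC);cv2.imwrite('pics/scenec.png',c)
E
```

```text
(no output)
```

View pics/topc.png

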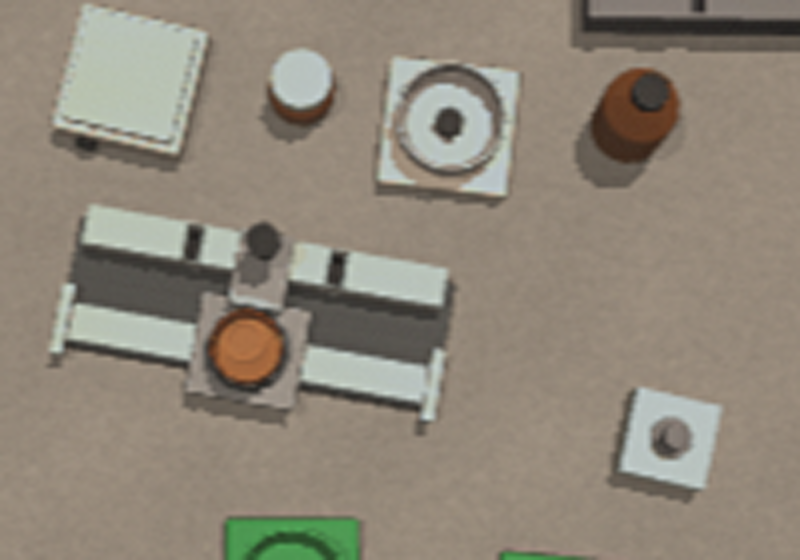

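View pics/scenec.png

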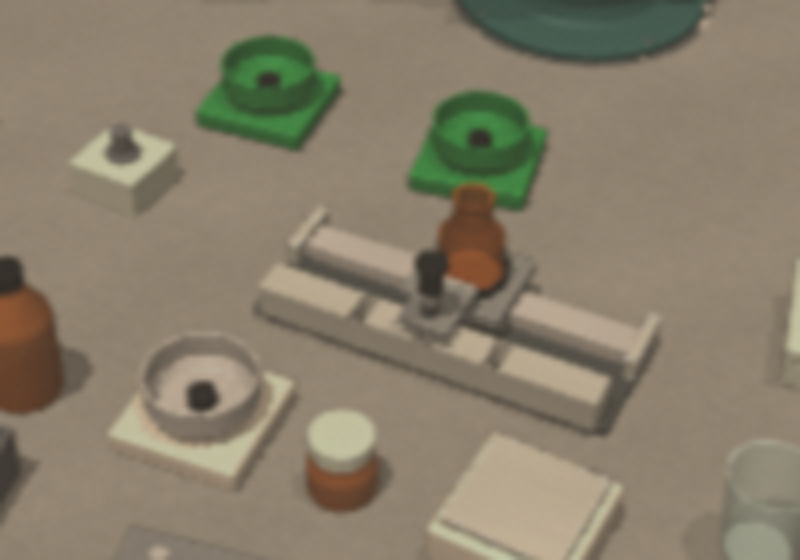

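The crops confirm it: white spin bowl with a steel ring (+ dark hub) at crop px (448,122), and the stand with the grey stopper at (672,438). Next step is to measure positions.

```bash
cat > h.py <<'E'
import numpy as np,cv2
from rig import ctrl
from scipy.spatial.transform import Rotation as Ro
def ray(n,uv,z,m=None):
    m=m or ctrl.camera_model(n);K,R,t=[np.array(m[k],float) for k in('camera_matrix','R','t')]
    d=R.T@np.linalg.inv(K)@np.array([uv[0],uv[1],1.]);c=-R.T@t
    return c+d*(z-c[2])/d[2]
def proj(n,X,m=None):
    m=m or ctrl.camera_model(n);K,R,t=[np.array(m[k],float) for k in('camera_matrix','R','t')]
    p=K@(R@np.array(X,float)+t);return p[:2]/p[2]
def tri(n1,u1,n2,u2):
    A=[];
    c=[];D=[]
    for n,u in((n1,u1),(n2,u2)):
        m=ctrl.camera_model(n);K,R,t=[np.array(m[k],float) for k in('camera_matrix','R','t')]
        d=R.T@np.linalg.inv(K)@np.array([u[0],u[1],1.]);d/=np.linalg.norm(d);c.append(-R.T@t);D.append(d)
    P=[np.eye(3)-np.outer(d,d) for d in D]
    return np.linalg.solve(P[0]+P[1],P[0]@c[0]+P[1]@c[1])
def snap(n,f):
    m=ctrl.camera_model(n);im=ctrl.snapshot(n)[:,:,::-1].copy();cv2.imwrite(f'pics/{f}.png',im);return im,m
E
python3 - <<'E'
from h import *
f=lambda X,Y:((X+.5)/4-.5+180,(Y+.5)/4-.5+120)
g=lambda X,Y:((X+.5)/4-.5+150,(Y+.5)/4-.5+140)
r=lambda *a:np.round(ray('top',f(a[0],a[1]),a[2]),4)
st=[r(637,386,.036),r(722,404,.036),r(704,490,.036),r(617,474,.036)]
print('stand',np.mean(st,0),st,'stopper top',r(676,432,.064), 'scene',ray('scene',g(122,130),.064))
print('bowl',r(448,110,.058),'hotplate',r(140,75,.042))
print('knobtop',r(264,238,.115),'scene',ray('scene',g(431,259),.115))
print('mouth',r(245,335,.123),'scene',ray('scene',g(474,192),.123),'tri',tri('top',f(245,335),'scene',g(474,192)))
print('holes',r(194,242,.04),r(337,268,.04))
s=[r(92,205,.04),r(450,269,.04),r(444,306,.04),r(84,240,.04)]
print('strip',np.mean(s,0),s,np.degrees(np.arctan2(*(s[1]-s[0])[[0,1]])))
E
```

```text
stand [ 0.461825 -0.3385    0.036   ] [array([ 0.5043, -0.312 ,  0.036 ]), array([ 0.4904, -0.3813,  0.036 ]), array([ 0.4202, -0.3656,  0.036 ]), array([ 0.4324, -0.2951,  0.036 ])] stopper top [ 0.465  -0.3384  0.064 ] scene [ 0.46215753 -0.33380833  0.064     ]
bowl [ 0.7279 -0.1554  0.058 ] hotplate [0.7585 0.0997 0.042 ]
knobtop [ 0.6097 -0.0079  0.115 ] scene [ 0.60527435 -0.00490172  0.115     ]
mouth [0.532  0.0053 0.123 ] scene [0.52429087 0.00857859 0.123     ] tri [0.53081124 0.00751176 0.1278973 ]
holes [0.6187 0.0521 0.04  ] [ 0.5984 -0.0658  0.04  ]
strip [ 0.608625 -0.008225  0.04    ] [array([0.6486, 0.1369, 0.04  ]), array([ 0.5987, -0.1586,  0.04  ]), array([ 0.5679, -0.1538,  0.04  ]), array([0.6193, 0.1426, 0.04  ])] -170.41509663054558
```

Yaw check: rail y axis is about (0.167,0.986). Guide origin by knob − 80 mm is (0.530,0.0055), and the flask mouth gives (0.531,0.006), so they agree. The hole spacing comes out at 0.1196 m against the expected 0.120. Moving over the stopper.

```bash
python3 -m creep '[{"hand":-1,"x":0.036,"y":0.033,"z":-0.003,"az":-4},{"hand":-1,"x":0.072,"y":0.066,"z":-0.006,"az":-8},{"hand":-1,"x":0.108,"y":0.099,"z":-0.01,"az":-12},{"hand":-1,"x":0.144,"y":0.131,"z":-0.015,"az":-16},{"hand":-1,"x":0.18,"y":0.164,"z":-0.02,"az":-20},{"hand":-1,"x":0.216,"y":0.197,"z":-0.025,"az":-24},{"hand":-1,"x":0.252,"y":0.23,"z":-0.03,"az":-26},{"hand":-1,"x":0.287,"y":0.262,"z":-0.03,"az":-26}]'; python3 -m creep '[{"hand":-1},{"hand":-1}]'
python3 - <<'E'
from h import *
im,m=snap('wrist','w1');print(ctrl.state()['ee_pos'],ctrl.state()['q']);print(-np.array(m['R']).T@np.array(m['t']),np.round(m['R'],3))
print(proj('wrist',[.463,-.338,.064],m))
E
```

```text
[ 0.17611081 -0.59940186  0.22364335] [ 1.24349209  0.41779234 -0.01028396  1.61400858  0.0047128   1.11071108
 -0.05299374]
[ 0.24959416 -0.57687798  0.37445422] [[ 0.281 -0.96  -0.002]
 [-0.916 -0.269  0.298]
 [-0.286 -0.082 -0.955]]
[  10.65300197 -328.04537867]schema error: expected keys hand, x, y, z, ax, ay, az
schema error: expected keys hand, x, y, z, ax, ay, az
```

View pics/w1.png

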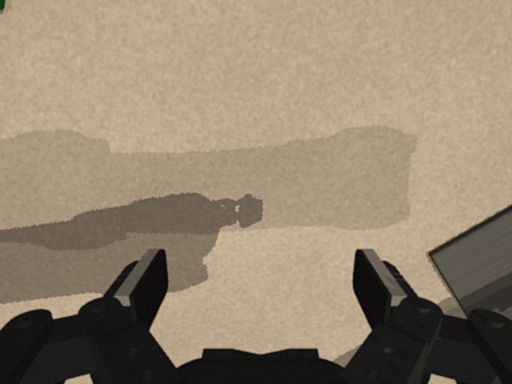

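All keys are needed in every row; retrying.

```bash
python3 -m creep '[{"hand":-1,"x":0.036,"y":0.033,"z":-0.003,"ax":0,"ay":0,"az":-4},{"hand":-1,"x":0.072,"y":0.066,"z":-0.006,"ax":0,"ay":0,"az":-8},{"hand":-1,"x":0.108,"y":0.099,"z":-0.01,"ax":0,"ay":0,"az":-12},{"hand":-1,"x":0.144,"y":0.131,"z":-0.015,"ax":0,"ay":0,"az":-16},{"hand":-1,"x":0.18,"y":0.164,"z":-0.02,"ax":0,"ay":0,"az":-20},{"hand":-1,"x":0.216,"y":0.197,"z":-0.025,"ax":0,"ay":0,"az":-24},{"hand":-1,"x":0.252,"y":0.23,"z":-0.03,"ax":0,"ay":0,"az":-26},{"hand":-1,"x":0.287,"y":0.262,"z":-0.03,"ax":0,"ay":0,"az":-26}]'; python3 -m creep '[{"hand":-1,"x":0,"y":0,"z":0,"ax":0,"ay":0,"az":0},{"hand":-1,"x":0,"y":0,"z":0,"ax":0,"ay":0,"az":0}]'
python3 - <<'E'
from h import *
im,m=snap('wrist','w2');s=ctrl.state();print(s['ee_pos'],s['q'],s['clock'],Ro.from_rotvec(s['orientation']).as_matrix().round(3))
print(proj('wrist',[.463,-.338,.064],m))
E
```

```text
clock: 0.95
ee_pos: [0.4641, -0.3354, 0.193]
orientation: [-3.129, 0.265, 0.001]
force: [0.7, -1.0, 0.7]
width: 0.0855
clock: 1.15
ee_pos: [0.4648, -0.3343, 0.1926]
orientation: [-3.129, 0.261, 0.002]
force: [-0.5, 0.5, -0.3]
width: 0.0851
[ 0.46384139 -0.33557365  0.19274189] [ 0.64618387  0.35927394 -0.09130148  1.77576292  0.0371851   1.0101415
 -1.19884441] 1.2 [[ 0.986 -0.168 -0.001]
 [-0.168 -0.986  0.001]
 [-0.002 -0.001 -1.   ]]
[266.28165412 181.5898386 ]
```

View pics/w2.png

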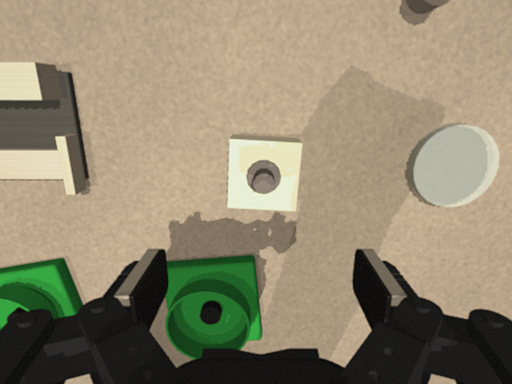

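The wrist view shows the stopper at px (263,178) on the white stand (228–301, 137–211). The green look-alike is nearer the fingers, with its top well below them.

```bash
python3 - <<'E'
from h import *
a=cv2.imread('pics/w2.png')
cv2.imwrite('pics/w2c.png',cv2.resize(a[125:220,215:315],None,fx=6,fy=6,interpolation=cv2.INTER_CUBIC))
E
```

```text
(no output)
```

View pics/w2c.png

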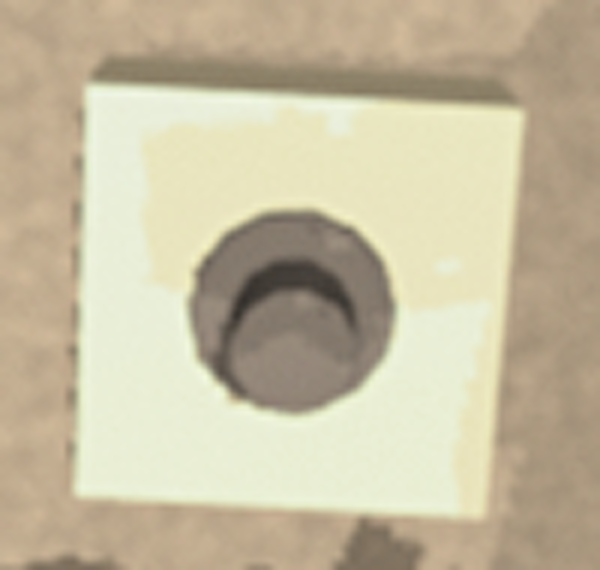

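```bash
python3 - <<'E'
from h import *
f=lambda X,Y:((X+.5)/6-.5+215,(Y+.5)/6-.5+125)
r=lambda X,Y,z:ray('wrist',f(X,Y),z).round(4)
print('flange',r(292,310,.041),'dia',np.linalg.norm(r(190,310,.041)-r(394,310,.041)))
print('top',r(291,346,.064),'dia',np.linalg.norm(r(226,346,.064)-r(356,346,.064)))
print('stand',np.mean([r(*p,.036) for p in((88,85),(524,107),(487,518),(74,496))],0))
print(ctrl.state()['ee_pos'],ctrl.state()['clock'])
E
```

```text
flange [ 0.4614 -0.3366  0.041 ] dia 0.033291590529741885
top [ 0.4618 -0.3364  0.064 ] dia 0.019777259668619433
stand [ 0.460425 -0.336675  0.036   ]
[ 0.46384139 -0.33557365  0.19274189] 1.2
```

```bash
python3 -m creep '[{"hand":0,"x":-0.0023,"y":-0.001,"z":-0.03,"ax":0,"ay":0,"az":0},{"hand":0,"x":-0.0023,"y":-0.001,"z":-0.06,"ax":0,"ay":0,"az":0},{"hand":0,"x":-0.0023,"y":-0.001,"z":-0.08,"ax":0,"ay":0,"az":0},{"hand":0,"x":-0.0023,"y":-0.001,"z":-0.1,"ax":0,"ay":0,"az":0},{"hand":0,"x":-0.0023,"y":-0.001,"z":-0.115,"ax":0,"ay":0,"az":0},{"hand":0,"x":-0.0023,"y":-0.001,"z":-0.125,"ax":0,"ay":0,"az":0},{"hand":0,"x":-0.0023,"y":-0.001,"z":-0.132,"ax":0,"ay":0,"az":0},{"hand":0,"x":-0.0023,"y":-0.001,"z":-0.132,"ax":0,"ay":0,"az":0}]'
python3 - <<'E'
from h import *
im,m=snap('wrist','w3');s=ctrl.state();print(s['ee_pos'],s['force'])
E
```

```text
clock: 2.0
ee_pos: [0.4612, -0.3367, 0.0603]
orientation: [-3.129, 0.265, 0.003]
force: [0.3, 0.1, 0.8]
width: 0.0423
[ 0.46151778 -0.33678904  0.06089124] [-0.17982562  0.68859947  0.47027007]
```

View pics/w3.png

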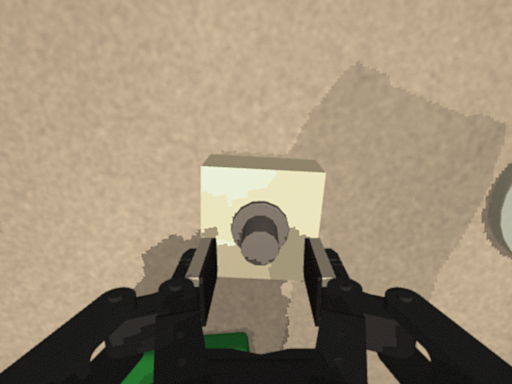

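The stopper grip at px (260,245) is centred between the pads (216 and 306). Lowering 2 mm and closing.

```bash
python3 -m creep '[{"hand":0,"x":0,"y":0,"z":-0.003,"ax":0,"ay":0,"az":0},{"hand":1,"x":0,"y":0,"z":-0.003,"ax":0,"ay":0,"az":0},{"hand":1,"x":0,"y":0,"z":-0.003,"ax":0,"ay":0,"az":0},{"hand":1,"x":0,"y":0,"z":-0.003,"ax":0,"ay":0,"az":0},{"hand":1,"x":0,"y":0,"z":-0.003,"ax":0,"ay":0,"az":0},{"hand":1,"x":0,"y":0,"z":-0.003,"ax":0,"ay":0,"az":0}]'
python3 - <<'E'
from h import *
im,m=snap('wrist','w4');s=ctrl.state();print(s['ee_pos'],s['force'],s['width'])
E
```

```text
clock: 2.65
ee_pos: [0.4616, -0.3368, 0.058]
orientation: [-3.129, 0.265, 0.002]
force: [0.3, 0.4, -1.5]
width: -0.0001
[ 0.46157124 -0.33675641  0.05795169] [ 0.0815354  -0.04355909  0.29584179] -7.818939321856727e-05
```

View pics/w4.png

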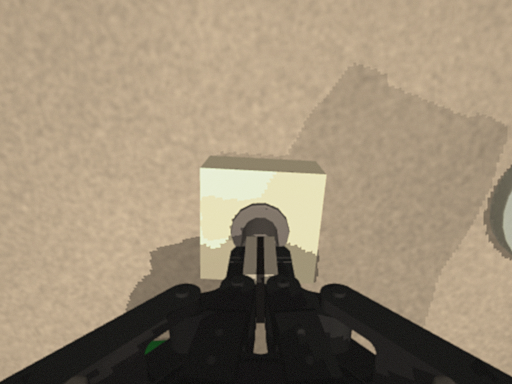

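Width 0 means it closed on nothing: either above the stopper or beside it. Checking where the tips really are against the projection.

```bash
python3 - <<'E'
from h import *
s=ctrl.state();p=s['ee_pos'];m=ctrl.camera_model('wrist')
for dz in(.005,0,-.014):print(dz,proj('wrist',p+np.array([0,0,dz]),m))
for z in (.041,.064):print('stopper',z,proj('wrist',[.4615,-.3366,z],m),proj('top',[.4615,-.3366,z]),proj('scene',[.4615,-.3366,z]))
print('cam',-np.array(m['R']).T@np.array(m['t'])-p)
for n in('scene','top'):
    a,_=snap(n,n+'4')
    u=proj(n,p).astype(int);c=a[max(0,u[1]-45):u[1]+45,u[0]-60:u[0]+60];print(u)
    cv2.imwrite(f'pics/{n}4c.png',cv2.resize(c,None,fx=6,fy=6,interpolation=cv2.INTER_CUBIC))
E
```

```text
0.005 [262.73461512 249.83072461]
0 [262.67541781 245.31786426]
-0.014 [262.5263446  233.95338437]
stopper 0.041 [262.24979796 231.92340389] [346.80747441 229.20721514] [180.08471042 176.92186049]
stopper 0.064 [262.46575327 250.98261834] [348.06040096 228.70846049] [179.48642639 171.88148211]
cam [ 0.07560341 -0.01188068  0.15082057]
[179 173]
[347 228]
```

View pics/scene4c.png

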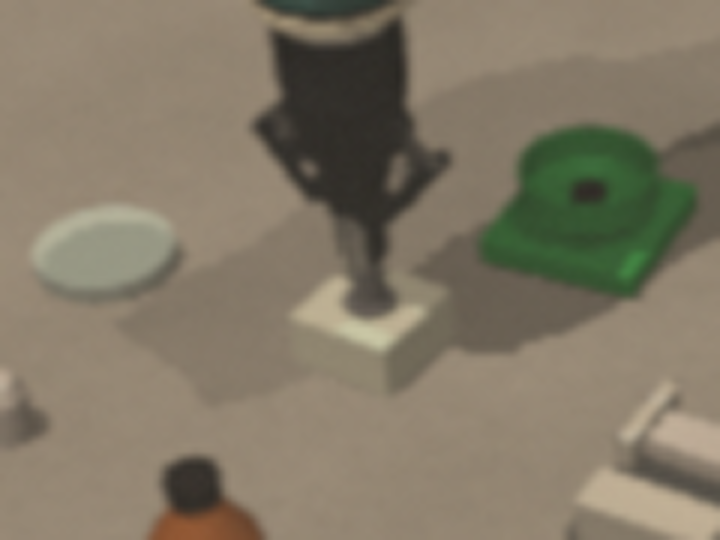

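View pics/top4c.png

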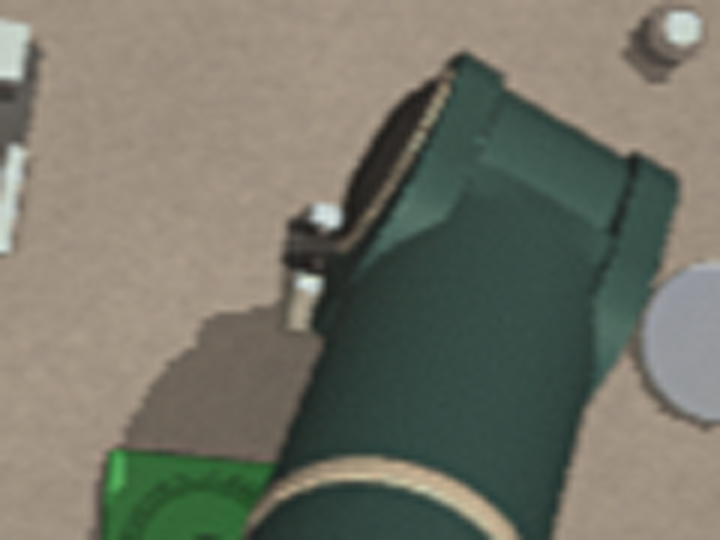

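The tips visible in the wrist image (front edge row 237) and the scene image (about (179,172), which matches z≈0.064 there) put the fingertips just above the stopper's top. That is about 20 mm higher than the reported TCP implies. I'll open, go down in small steps and check the force.

```bash
python3 -m creep '[{"hand":0,"x":0,"y":0,"z":0.003,"ax":0,"ay":0,"az":0},{"hand":0,"x":0,"y":0,"z":0.003,"ax":0,"ay":0,"az":0},{"hand":0,"x":0,"y":0,"z":0.0,"ax":0,"ay":0,"az":0},{"hand":0,"x":0,"y":0,"z":-0.003,"ax":0,"ay":0,"az":0},{"hand":0,"x":0,"y":0,"z":-0.006,"ax":0,"ay":0,"az":0},{"hand":0,"x":0,"y":0,"z":-0.006,"ax":0,"ay":0,"az":0}]'
python3 - <<'E'
from h import *
im,m=snap('wrist','w5');s=ctrl.state();print(s['ee_pos'],s['force'],s['width'])
a,_=snap('scene','s5');cv2.imwrite('pics/s5c.png',cv2.resize(a[110:210,110:250],None,fx=5,fy=5,interpolation=cv2.INTER_CUBIC))
E
```

```text
clock: 3.4
ee_pos: [0.4612, -0.3365, 0.0513]
orientation: [-3.129, 0.265, 0.004]
force: [-1.0, 0.5, 0.2]
width: 0.0427
[ 0.46138556 -0.336664    0.0515557 ] [0.5100987  0.11724215 0.01030037] 0.042768825952693275
```

View pics/w5.png

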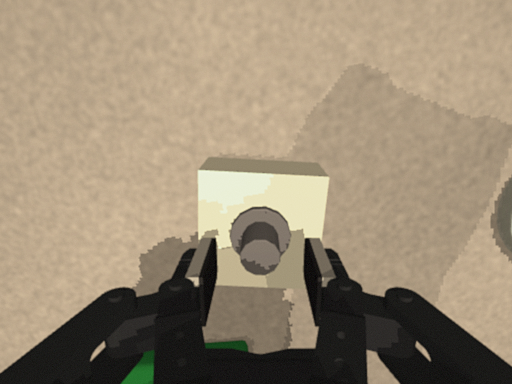

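View pics/s5c.png

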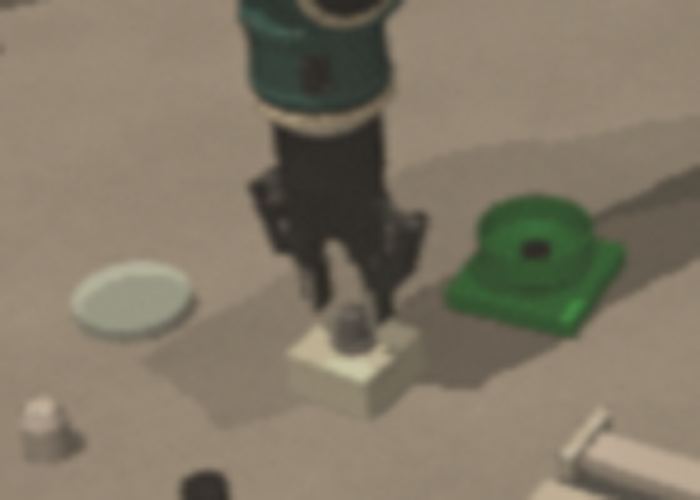

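```bash
python3 - <<'E'
from h import *
p=ctrl.state()['ee_pos']
print('tipR',tri('wrist',(313,240),'scene',(174.3,172.2))-p)
print('tipL',tri('wrist',(208,240),'scene',(187,173.5))-p)
for dz in(.01,0,-.014):
  for y in(-.0214,.0214):
    print(dz,y,proj('wrist',p+np.array([.9860*.011+.168*y,-.168*.011+.986*y,dz])))
E
```

```text
tipR [-0.00156311 -0.02432139  0.00297001]
tipL [0.00848453 0.02830844 0.01275478]
0.01 -0.0214 [307.21899377 234.21662897]
0.01 0.0214 [218.57684339 234.25346337]
0 -0.0214 [304.50463646 225.91108376]
0 0.0214 [221.03511038 225.9514302 ]
-0.014 -0.0214 [301.19669133 215.78924471]
-0.014 0.0214 [224.03124305 215.83292274]
```

Triangulation and projection both put the half-open fingertips about 11 mm *behind* the reported TCP (about 7 mm when shut), not 14 mm ahead. I'll rely on the measured offset: the target TCP z is about 0.037.

```bash
python3 -m creep '[{"hand":0,"x":0,"y":0,"z":-0.004,"ax":0,"ay":0,"az":0},{"hand":0,"x":0,"y":0,"z":-0.007,"ax":0,"ay":0,"az":0},{"hand":0,"x":0,"y":0,"z":-0.01,"ax":0,"ay":0,"az":0},{"hand":0,"x":0,"y":0,"z":-0.01,"ax":0,"ay":0,"az":0}]'
python3 -m creep '[{"hand":0,"x":0,"y":0,"z":-0.003,"ax":0,"ay":0,"az":0},{"hand":0,"x":0,"y":0,"z":-0.0045,"ax":0,"ay":0,"az":0},{"hand":0,"x":0,"y":0,"z":-0.0045,"ax":0,"ay":0,"az":0}]'
python3 - <<'E'
from h import *
im,m=snap('wrist','w6');s=ctrl.state();print(s['ee_pos'],s['force'],s['width'])
a,_=snap('scene','s6');cv2.imwrite('pics/s6c.png',cv2.resize(a[130:200,140:230],None,fx=8,fy=8,interpolation=cv2.INTER_CUBIC))
E
```

```text
clock: 3.9
ee_pos: [0.4612, -0.3366, 0.0412]
orientation: [-3.129, 0.265, 0.004]
force: [0.3, -0.1, -0.4]
width: 0.0427
clock: 4.2
ee_pos: [0.4612, -0.3365, 0.0365]
orientation: [-3.128, 0.265, 0.004]
force: [0.5, 0.5, 0.3]
width: 0.0429
[ 0.46119484 -0.33651261  0.03660901] [ 0.66468272 -0.01084083  0.55138227] 0.042609579360047785
```

View pics/w6.png

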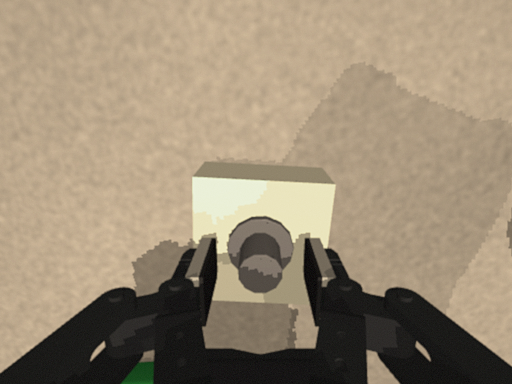

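View pics/s6c.png

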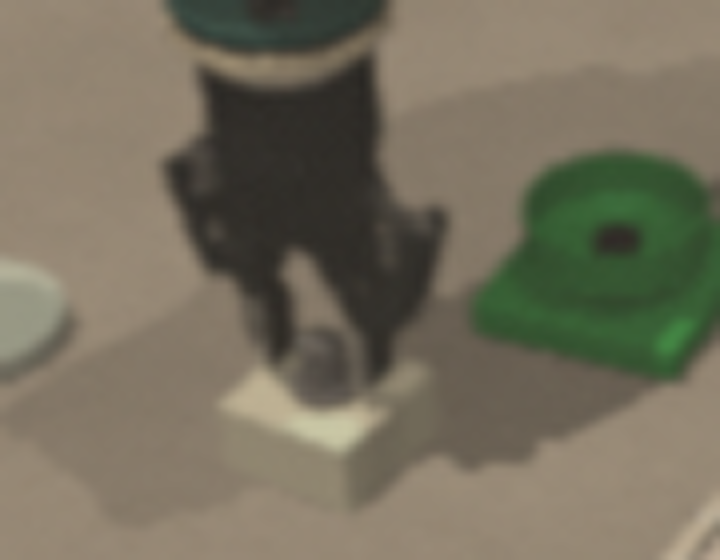

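The tips are now beside the grip (wrist px (260,265), pads at 210 and 310). Closing here.

```bash
python3 -m creep '[{"hand":1,"x":0,"y":0,"z":0,"ax":0,"ay":0,"az":0},{"hand":1,"x":0,"y":0,"z":0,"ax":0,"ay":0,"az":0},{"hand":1,"x":0,"y":0,"z":0,"ax":0,"ay":0,"az":0},{"hand":1,"x":0,"y":0,"z":0,"ax":0,"ay":0,"az":0}]'
python3 - <<'E'
from h import *
im,m=snap('wrist','w7');s=ctrl.state();print(s['ee_pos'],s['force'],s['width'])
a=im[160:384,100:420];cv2.imwrite('pics/w7c.png',cv2.resize(a,None,fx=2.4,fy=2.4))
E
```

```text
clock: 4.7
ee_pos: [0.4613, -0.3366, 0.0371]
orientation: [-3.129, 0.265, 0.003]
force: [-1.5, 1.7, 4.7]
width: 0.0177
[ 0.461371   -0.33658459  0.03708342] [-1.5467109   1.33132286  5.36476141] 0.01757092496251922
```

View pics/w7c.png

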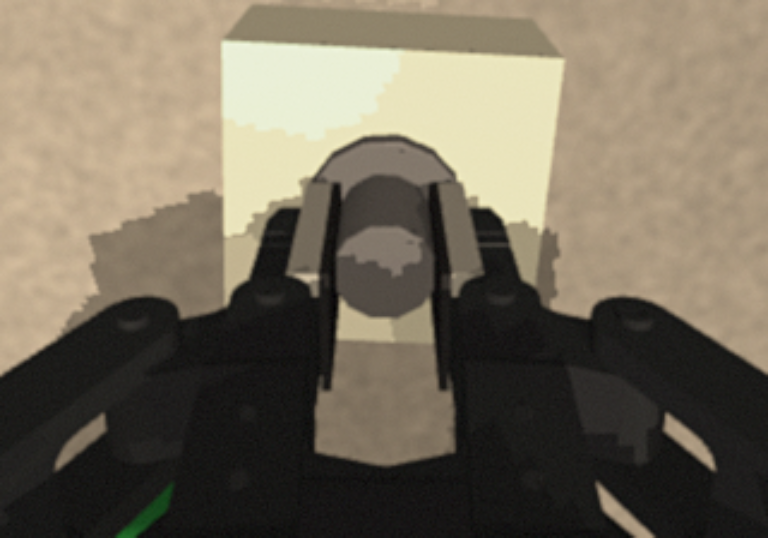

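Gripped: width 17.6 mm, with the stopper at crop px (385,250) between the pads. Lifting, then on towards the flask.

```bash
python3 -m creep '[{"hand":1,"x":0,"y":0,"z":0.015,"ax":0,"ay":0,"az":0},{"hand":1,"x":0,"y":0,"z":0.045,"ax":0,"ay":0,"az":0},{"hand":1,"x":0,"y":0,"z":0.09,"ax":0,"ay":0,"az":0},{"hand":1,"x":0,"y":0,"z":0.135,"ax":0,"ay":0,"az":0},{"hand":1,"x":0.0,"y":0.0,"z":0.165,"ax":0,"ay":0,"az":0},{"hand":1,"x":0.007,"y":0.033,"z":0.165,"ax":0,"ay":0,"az":0},{"hand":1,"x":0.015,"y":0.075,"z":0.165,"ax":0,"ay":0,"az":0},{"hand":1,"x":0.023,"y":0.117,"z":0.165,"ax":0,"ay":0,"az":0}]'
python3 -m creep '[{"hand":1,"x":0.008,"y":0.04,"z":0.0,"ax":0,"ay":0,"az":0},{"hand":1,"x":0.016,"y":0.08,"z":0.0,"ax":0,"ay":0,"az":0},{"hand":1,"x":0.024,"y":0.115,"z":0,"ax":0,"ay":0,"az":0},{"hand":1,"x":0.03,"y":0.145,"z":0,"ax":0,"ay":0,"az":0},{"hand":1,"x":0.03,"y":0.145,"z":0,"ax":0,"ay":0,"az":0}]'
python3 - <<'E'
from h import *
im,m=snap('wrist','w8');s=ctrl.state();print(s['ee_pos'],s['force'],s['width'],s['q'])
E
```

```text
clock: 5.55
ee_pos: [0.4843, -0.2184, 0.2034]
orientation: [-3.129, 0.267, 0.001]
force: [1.1, 0.8, -1.0]
width: 0.0178
clock: 6.05
ee_pos: [0.515, -0.0692, 0.2046]
orientation: [-3.129, 0.258, -0.001]
force: [0.4, -1.1, -1.2]
width: 0.0178
[ 0.51462028 -0.07160278  0.2044428 ] [ 0.46480593 -0.87740541  0.20933144] 0.017632082022507146 [ 0.28279231  0.26025407 -0.23693669  1.88876033  0.07034845  1.00049176
 -1.72191537]
```

View pics/w8.png

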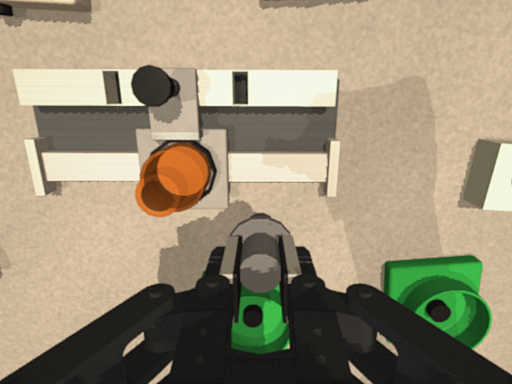

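The stopper is held (px 260,260). The flask mouth rim shows at about (158,196) and the knob at (153,86).

```bash
python3 - <<'E'
from h import *
a=cv2.imread('pics/w8.png')
cv2.imwrite('pics/w8c.png',cv2.resize(a[60:230,100:250],None,fx=3.5,fy=3.5,interpolation=cv2.INTER_CUBIC)); cv2.imwrite('pics/w8d.png',cv2.resize(a[130:230,110:230],None,fx=6,fy=6,interpolation=cv2.INTER_CUBIC))
E
```

```text
(no output)
```

View pics/w8d.png

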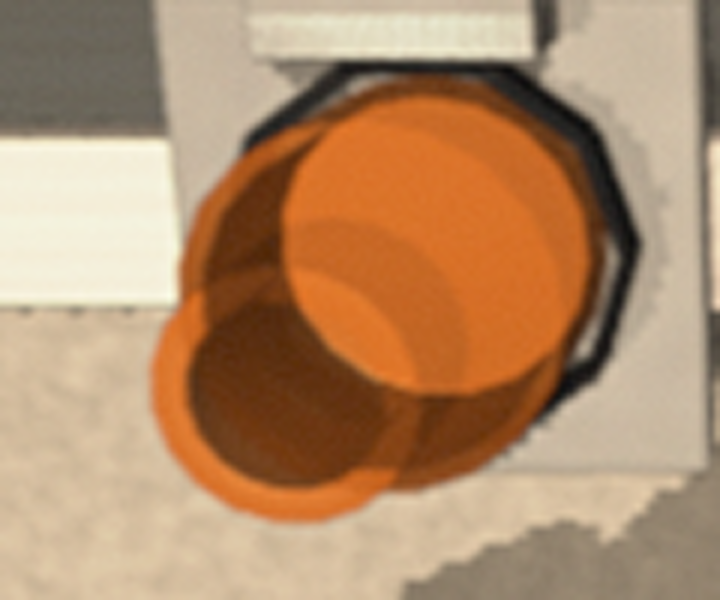

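View pics/w8c.png

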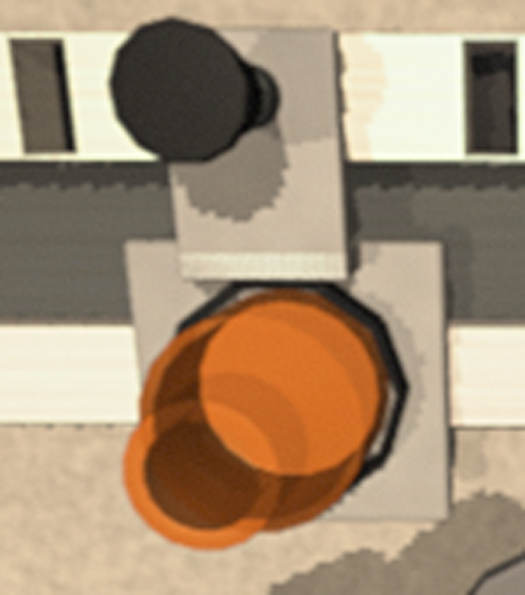

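```bash
python3 - <<'E'
from h import *
f=lambda X,Y:((X+.5)/6-.5+110,(Y+.5)/6-.5+130)
g=lambda X,Y:((X+.5)/3.5-.5+100,(Y+.5)/3.5-.5+60)
r=lambda uv,z:ray('wrist',uv,z).round(4)
M=r(f(287,392),.123);print('mouth',M,'outer',np.linalg.norm(r(f(152,392),.123)-r(f(422,392),.123)),'inner',np.linalg.norm(r(f(187,392),.123)-r(f(386,392),.123)))
k=r(g(178,90),.115);print('knob',k,'dia',np.linalg.norm(r(g(110,90),.115)-r(g(245,90),.115)))
d=(k-M)[:2];print('dist',np.hypot(*d),'yaw',np.degrees(np.arctan2(d[1],d[0])))
s=ctrl.state();p=s['ee_pos'];print(p)
# held stopper: project expected centre axis at top (TCP-0.027+0.054) & flange
for dz in(.027,.004):print(dz,proj('wrist',p+np.array([0,0,dz])))
print('shift',M[:2]-p[:2])
E
python3 - <<'E'
import cv2
a=cv2.imread('pics/w8.png');cv2.imwrite('pics/w8e.png',cv2.resize(a[200:310,200:320],None,fx=5,fy=5,interpolation=cv2.INTER_CUBIC))
E
```

```text
mouth [0.5294 0.0073 0.123 ] outer 0.0345731109389942 inner 0.025465663156493682
knob [ 0.6081 -0.0063  0.115 ] dia 0.027586228448267452
dist 0.07986645102920249 yaw -9.804347294344538
[ 0.51462028 -0.07160278  0.2044428 ]
0.027 [263.12304174 273.25578958]
0.004 [262.79627422 248.91543053]
shift [0.01477972 0.07890278]
```

View pics/w8e.png

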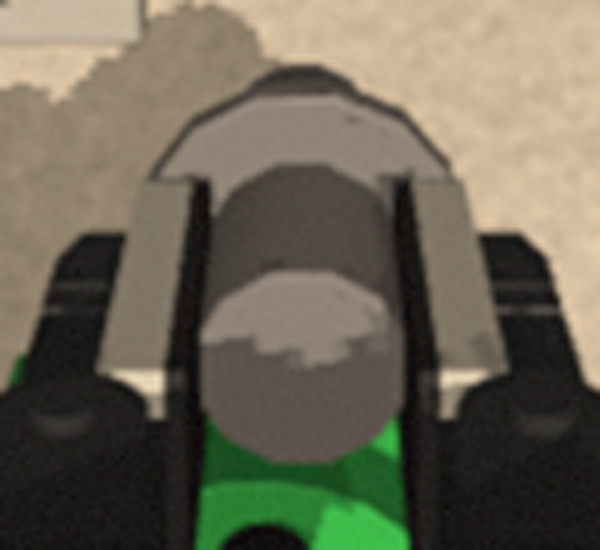

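Mouth: (0.5294, 0.0073), outer diameter 34.6 mm (35 expected), bore 25.5 (25). Knob distance is 79.9 mm (80) and the yaw −9.8°, all consistent. Moving above the mouth.

```bash
python3 -m creep '[{"hand":1,"x":0.0074,"y":0.039,"z":0,"ax":0,"ay":0,"az":0},{"hand":1,"x":0.0148,"y":0.078,"z":0,"ax":0,"ay":0,"az":0},{"hand":1,"x":0.0148,"y":0.078,"z":-0.02,"ax":0,"ay":0,"az":0},{"hand":1,"x":0.0148,"y":0.078,"z":-0.04,"ax":0,"ay":0,"az":0},{"hand":1,"x":0.0148,"y":0.078,"z":-0.044,"ax":0,"ay":0,"az":0},{"hand":1,"x":0.0148,"y":0.078,"z":-0.044,"ax":0,"ay":0,"az":0}]'
python3 - <<'E'
from h import *
im,m=snap('wrist','w9');s=ctrl.state();p=s['ee_pos'];print(p,s['force'],s['width'])
a,_=snap('scene','s9');u=proj('scene',[.53,.007,.13]).astype(int);print(u)
t,_=snap('top','t9');v=proj('top',[.53,.007,.13]).astype(int)
A=cv2.resize(a[u[1]-45:u[1]+45,u[0]-50:u[0]+50],None,fx=6,fy=6,interpolation=cv2.INTER_CUBIC);cv2.imwrite('pics/s9c.png',A)
cv2.imwrite('pics/w9c.png',cv2.resize(im[150:300,180:340],None,fx=4,fy=4,interpolation=cv2.INTER_CUBIC))
E
```

```text
clock: 6.7
ee_pos: [0.5292, 0.0056, 0.1607]
orientation: [-3.13, 0.263, 0.001]
force: [0.4, -0.3, 0.2]
width: 0.0177
[0.52965165 0.00566148 0.16126428] [ 0.16169242  0.71507913 -0.23685471] 0.017740329471775385
[267 186]
```

View pics/s9c.png

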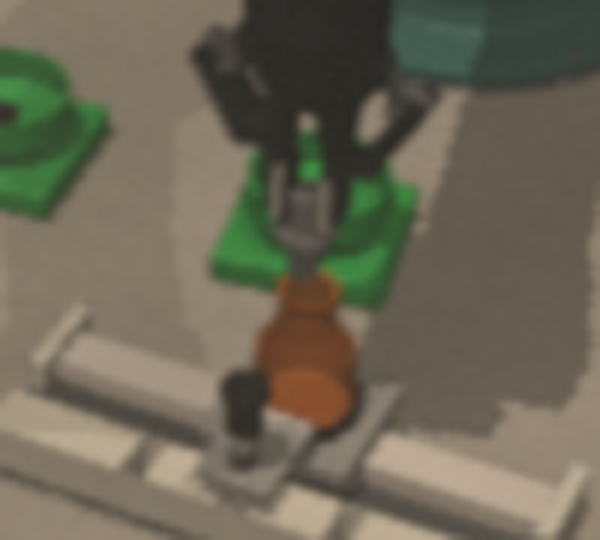

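View pics/w9c.png

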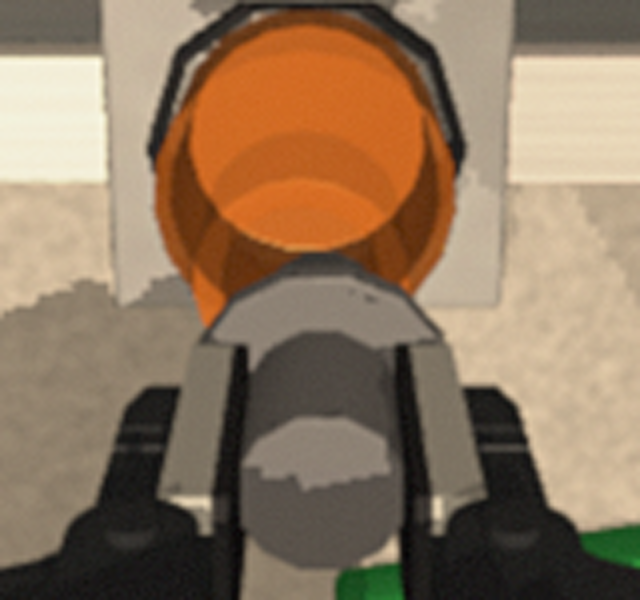

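```bash
python3 - <<'E'
from h import *
s=ctrl.state();p=s['ee_pos'];m=ctrl.camera_model('wrist')
M=np.array([.5294,.0073])
for z in(.04,.06,.08):
    print(z,'axis at M',(proj('wrist',[*M,z],m)-[180,150])*4,'axis at TCP',(proj('wrist',[p[0],p[1],z],m)-[180,150])*4)
print('stopper top by ray',ray('wrist',(260.3,150+490/4),p[2]+.027,m)[:2]-p[:2])
u=np.array([267-50,186-45])
for z in(.123,.134,.163):print(z,(proj('scene',[*M,z])-u)*6,(proj('scene',[p[0],p[1],z])-u)*6)
print(p)
E
```

```text
0.04 axis at M [322.0194529  134.61536379] axis at TCP [327.62926544 131.34415   ]
0.06 axis at M [321.95549934 160.83219109] axis at TCP [327.97142074 157.34663586]
0.08 axis at M [321.8815714  191.13787272] axis at TCP [328.36698898 187.40829926]
stopper top by ray [0.00055226 0.00116074]
0.123 [302.10309133 284.98215787] [299.42890752 285.10385809]
0.134 [302.98679831 269.08700938] [300.29831953 269.20788366]
0.163 [305.36276939 226.35065666] [302.63586087 226.46923178]
[0.52993512 0.00594679 0.16159273]
```

The flask is left of the stopper axis in both views: wrist crop flask centre 307 against stopper 322, scene rim 309 against plug 302. That means roughly 3–4 mm more toward +y. Correcting and looking again.

```bash
python3 -m creep '[{"hand":1,"x":0.0005,"y":0.0035,"z":0,"ax":0,"ay":0,"az":0},{"hand":1,"x":0.0005,"y":0.0035,"z":0,"ax":0,"ay":0,"az":0}]'
python3 - <<'E'
from h import *
im,m=snap('wrist','w10');s=ctrl.state();p=s['ee_pos'];print(p,s['force'],s['width'])
a,_=snap('scene','s10');u=[267,178]
A=cv2.resize(a[u[1]-22:u[1]+28,u[0]-30:u[0]+30],None,fx=10,fy=10,interpolation=cv2.INTER_CUBIC);cv2.imwrite('pics/s10c.png',A)
cv2.imwrite('pics/w10c.png',cv2.resize(im[150:300,180:340],None,fx=4,fy=4,interpolation=cv2.INTER_CUBIC))
E
```

```text
clock: 7.05
ee_pos: [0.5308, 0.0098, 0.1623]
orientation: [-3.129, 0.262, -0.004]
force: [0.3, -1.0, -0.3]
width: 0.0179
[0.53068399 0.00968575 0.16207695] [ 0.12801202 -0.13261161 -1.36978824] 0.01795850240883813
```

View pics/s10c.png

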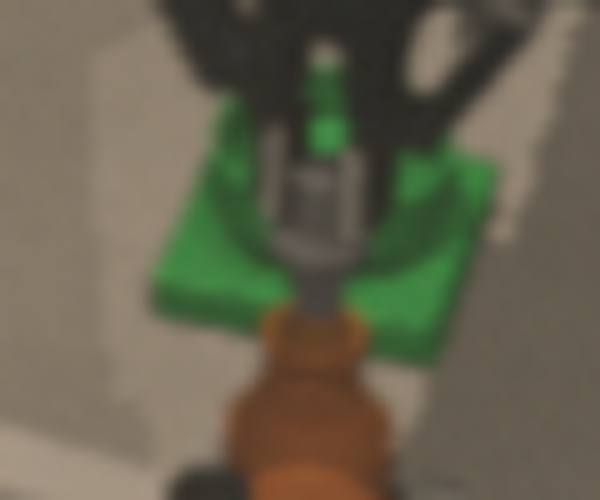

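View pics/w10c.png

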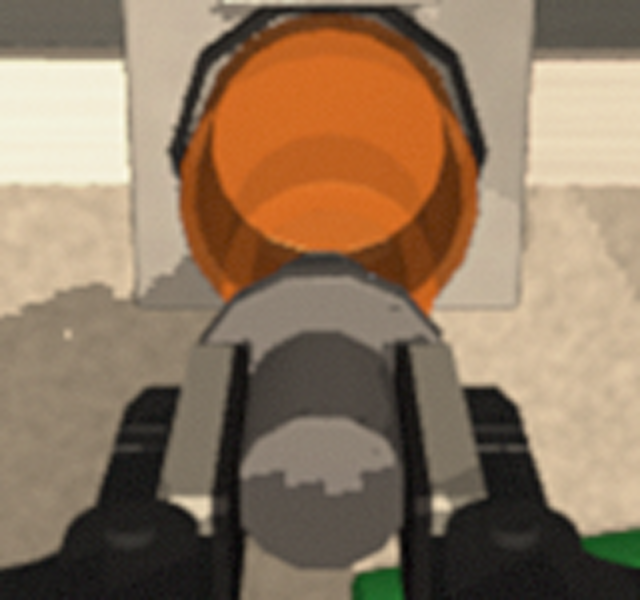

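Aligned now: scene rim centre 317 against plug 318, and in the wrist view the flask shows evenly on both sides of the stopper. Lowering in stages.

```bash
python3 -m creep '[{"hand":1,"x":0,"y":0,"z":-0.008,"ax":0,"ay":0,"az":0},{"hand":1,"x":0,"y":0,"z":-0.014,"ax":0,"ay":0,"az":0},{"hand":1,"x":0,"y":0,"z":-0.02,"ax":0,"ay":0,"az":0},{"hand":1,"x":0,"y":0,"z":-0.02,"ax":0,"ay":0,"az":0}]'
python3 - <<'E'
from h import *
s=ctrl.state();p=s['ee_pos'];print(p,s['force'],s['moment'])
a,_=snap('scene','s11');u=[267,178]
A=cv2.resize(a[u[1]-22:u[1]+28,u[0]-30:u[0]+30],None,fx=10,fy=10,interpolation=cv2.INTER_CUBIC);cv2.imwrite('pics/s11c.png',A)
E
```

```text
clock: 7.55
ee_pos: [0.53, 0.0095, 0.1408]
orientation: [-3.129, 0.262, -0.0]
force: [0.2, -0.1, -0.7]
width: 0.0179
[0.52997014 0.0095218  0.14075522] [ 0.17495385 -0.0622608  -0.68754219] [-0.07214682 -0.08188349  0.0078568 ]
```

View pics/s11c.png

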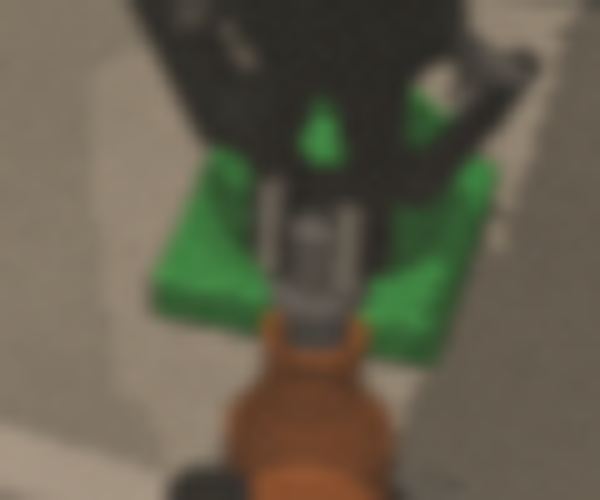

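It's inside the neck with no lateral force. Continuing down.

```bash
python3 -m creep '[{"hand":1,"x":0,"y":0,"z":-0.004,"ax":0,"ay":0,"az":0},{"hand":1,"x":0,"y":0,"z":-0.008,"ax":0,"ay":0,"az":0},{"hand":1,"x":0,"y":0,"z":-0.012,"ax":0,"ay":0,"az":0},{"hand":1,"x":0,"y":0,"z":-0.012,"ax":0,"ay":0,"az":0}]'
python3 -m creep '[{"hand":1,"x":0,"y":0,"z":-0.002,"ax":0,"ay":0,"az":0},{"hand":1,"x":0,"y":0,"z":-0.004,"ax":0,"ay":0,"az":0},{"hand":1,"x":0,"y":0,"z":-0.005,"ax":0,"ay":0,"az":0},{"hand":1,"x":0,"y":0,"z":-0.005,"ax":0,"ay":0,"az":0}]'
```

```text
clock: 8.0
ee_pos: [0.53, 0.0095, 0.1287]
orientation: [-3.129, 0.262, -0.0]
force: [-0.1, -0.3, 0.9]
width: 0.0174
clock: 8.4
ee_pos: [0.53, 0.0095, 0.124]
orientation: [-3.13, 0.262, -0.0]
force: [-3.4, -0.1, 6.1]
width: 0.0178
```

```bash
python3 -m creep '[{"hand":1,"x":0,"y":0,"z":-0.002,"ax":0,"ay":0,"az":0},{"hand":1,"x":0,"y":0,"z":-0.002,"ax":0,"ay":0,"az":0}]'
python3 - <<'E'
from h import *
im,m=snap('wrist','w12')
a,_=snap('scene','s12');u=[267,178]
cv2.imwrite('pics/s12c.png',cv2.resize(a[u[1]-22:u[1]+28,u[0]-30:u[0]+30],None,fx=10,fy=10,interpolation=cv2.INTER_CUBIC))
cv2.imwrite('pics/w12c.png',cv2.resize(im[150:300,180:340],None,fx=4,fy=4,interpolation=cv2.INTER_CUBIC))
E
```

```text
clock: 8.6
ee_pos: [0.5303, 0.01, 0.1238]
orientation: [-3.13, 0.262, -0.002]
force: [-14.5, 0.6, 34.0]
width: 0.0179
```

View pics/s12c.png

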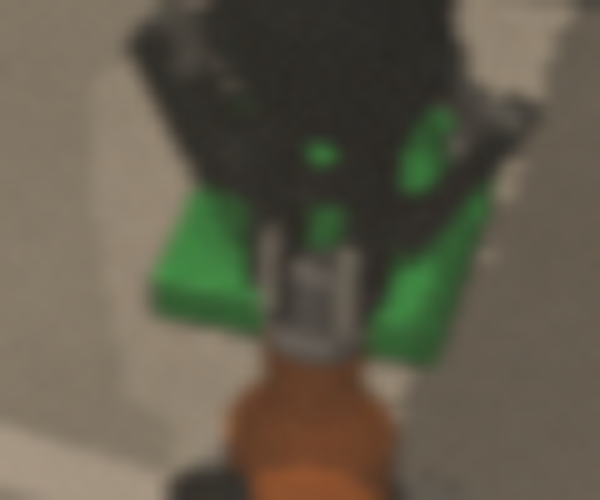

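View pics/w12c.png

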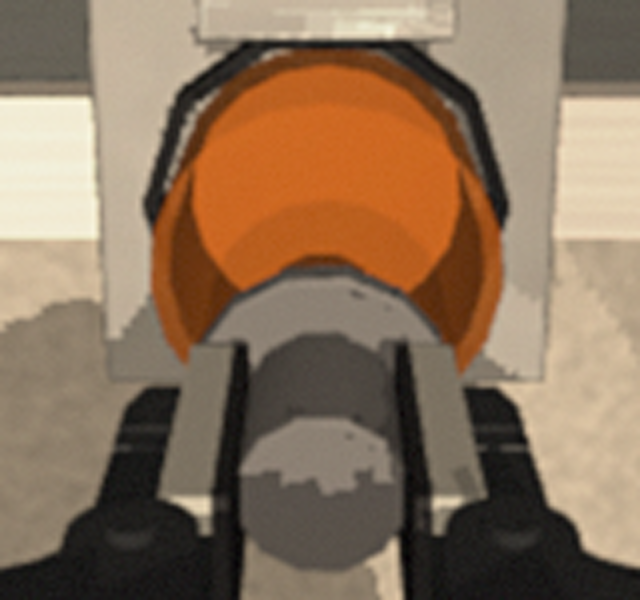

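The flange is seated on the rim (34 N reaction, z stopped at 0.124, flange covers the rim in both views). I'll relieve the push, let go and lift away.

```bash
python3 -m creep '[{"hand":1,"x":0,"y":0,"z":0.0005,"ax":0,"ay":0,"az":0},{"hand":0.1,"x":0,"y":0,"z":0.0005,"ax":0,"ay":0,"az":0},{"hand":0,"x":0,"y":0,"z":0.0005,"ax":0,"ay":0,"az":0},{"hand":0,"x":0,"y":0,"z":0.0005,"ax":0,"ay":0,"az":0},{"hand":0,"x":0,"y":0,"z":0.01,"ax":0,"ay":0,"az":0},{"hand":0,"x":0,"y":0,"z":0.03,"ax":0,"ay":0,"az":0},{"hand":0,"x":0,"y":0,"z":0.06,"ax":0,"ay":0,"az":0},{"hand":0,"x":0,"y":0,"z":0.09,"ax":0,"ay":0,"az":0}]'
python3 - <<'E'
from h import *
im,m=snap('wrist','w13');s=ctrl.state();p=s['ee_pos'];print(p,s['force'],s['width'])
a,_=snap('scene','s13');u=[267,178]
cv2.imwrite('pics/s13c.png',cv2.resize(a[u[1]-22:u[1]+28,u[0]-30:u[0]+30],None,fx=10,fy=10,interpolation=cv2.INTER_CUBIC))
E
```

```text
clock: 9.5
ee_pos: [0.5301, 0.01, 0.2153]
orientation: [-3.129, 0.261, -0.001]
force: [-0.5, -0.7, -0.4]
width: 0.0426
[0.53210797 0.01021447 0.220169  ] [ 2.46184185 -0.0781745   6.65571544] 0.0422977326260262
```

View pics/s13c.png

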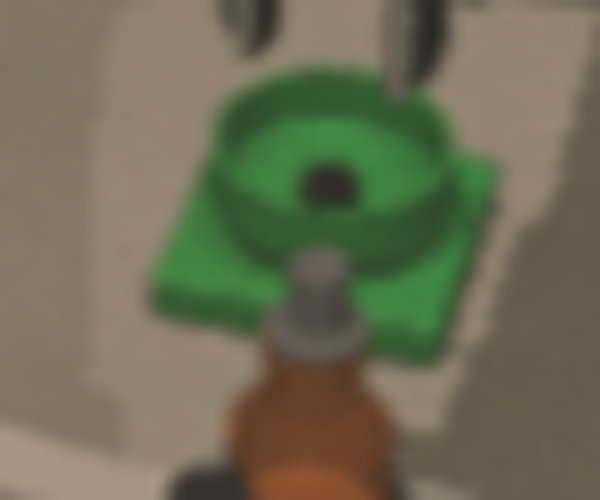

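View pics/w13.png

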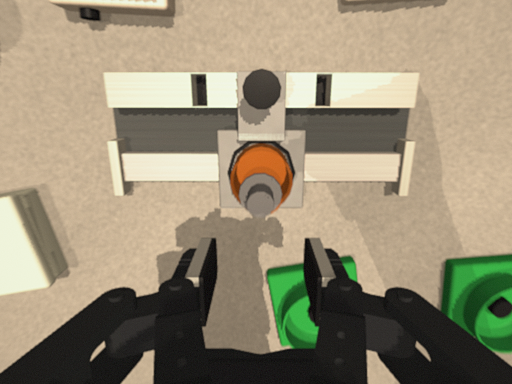

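The stopper is seated upright in the flask (scene crop (320,320), wrist (260,195)). Now moving over the knob, 80 mm along the rail's x axis.

```bash
python3 -m creep '[{"hand":0,"x":0.035,"y":-0.006,"z":0,"ax":0,"ay":0,"az":0},{"hand":0,"x":0.077,"y":-0.0135,"z":0,"ax":0,"ay":0,"az":0},{"hand":0,"x":0.077,"y":-0.0135,"z":-0.03,"ax":0,"ay":0,"az":0},{"hand":0,"x":0.077,"y":-0.0135,"z":-0.06,"ax":0,"ay":0,"az":0},{"hand":0,"x":0.077,"y":-0.0135,"z":-0.08,"ax":0,"ay":0,"az":0},{"hand":0,"x":0.077,"y":-0.0135,"z":-0.08,"ax":0,"ay":0,"az":0}]'
python3 - <<'E'
from h import *
im,m=snap('wrist','w14');s=ctrl.state();p=s['ee_pos'];print(p,s['force'],s['width'],s['orientation'])
print(proj('wrist',[.609,-.0037,.115],m))
a,_=snap('scene','s14');u=[255,185]
cv2.imwrite('pics/s14c.png',cv2.resize(a[u[1]-40:u[1]+40,u[0]-50:u[0]+50],None,fx=7,fy=7,interpolation=cv2.INTER_CUBIC))
E
```

```text
clock: 10.2
ee_pos: [0.6074, -0.0034, 0.1353]
orientation: [-3.129, 0.262, -0.004]
force: [-1.5, 0.4, 0.7]
width: 0.0428
[ 0.60843738 -0.0033299   0.13729969] [ 0.42849115  0.74683989 -0.11346049] 0.042681329720500885 [-3.12913202  0.26156281 -0.00777386]
[262.57704504 226.99949229]
```

View pics/w14.png

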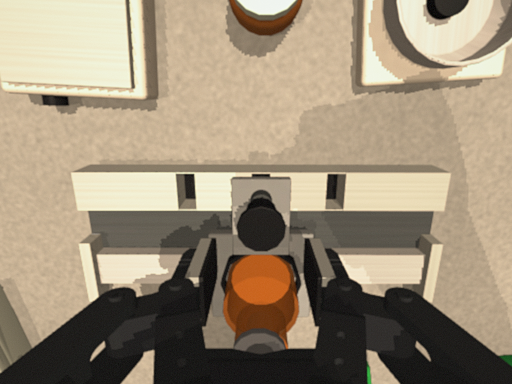

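View pics/s14c.png

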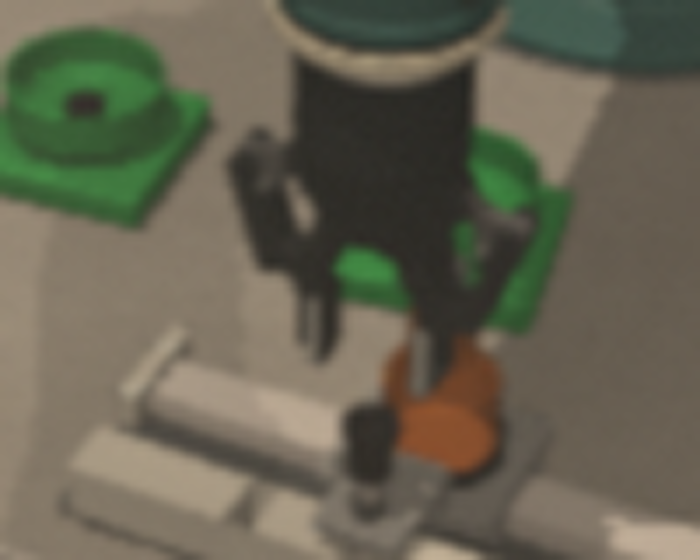

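The knob is at wrist px (261,229), where predicted (262.6,227) and midway between the pads. The spin bowl is on the image right (−y), so the slide goes that way. Descending around the knob.

```bash
python3 -m creep '[{"hand":0,"x":0,"y":0,"z":-0.015,"ax":0,"ay":0,"az":0},{"hand":0,"x":0,"y":0,"z":-0.03,"ax":0,"ay":0,"az":0},{"hand":0,"x":0,"y":0,"z":-0.045,"ax":0,"ay":0,"az":0},{"hand":0,"x":0,"y":0,"z":-0.055,"ax":0,"ay":0,"az":0},{"hand":0,"x":0,"y":0,"z":-0.065,"ax":0,"ay":0,"az":0},{"hand":0,"x":0,"y":0,"z":-0.065,"ax":0,"ay":0,"az":0}]'
python3 - <<'E'
from h import *
im,m=snap('wrist','w15');s=ctrl.state();p=s['ee_pos'];print(p,s['force'],s['width'],s['orientation'])
a,_=snap('scene','s15');u=[255,185]
cv2.imwrite('pics/s15c.png',cv2.resize(a[u[1]-40:u[1]+40,u[0]-50:u[0]+50],None,fx=7,fy=7,interpolation=cv2.INTER_CUBIC))
E
```

```text
clock: 10.9
ee_pos: [0.6084, -0.0033, 0.072]
orientation: [-3.129, 0.261, -0.008]
force: [0.0, 0.5, 0.5]
width: 0.0431
[ 0.60891586 -0.00322986  0.07295621] [0.41191684 0.63012978 0.09473567] 0.04265859569787232 [-3.12905402  0.26137331 -0.00946951]
```

View pics/w15.png

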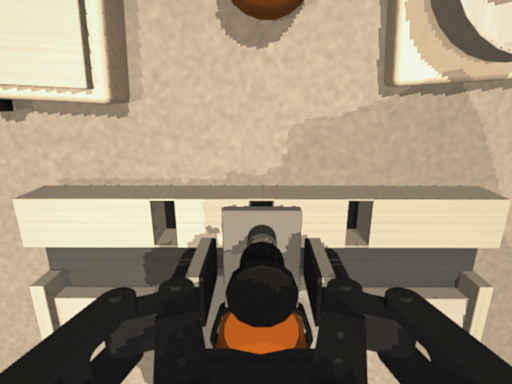

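View pics/s15c.png

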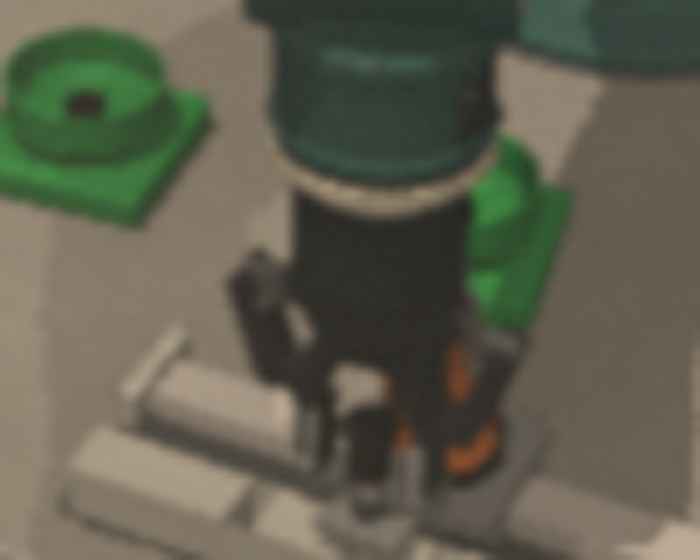

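The knob is between the pads (wrist px (262,290)), with the tips about level with the waist's lower end. Closing.

```bash
python3 -m creep '[{"hand":1,"x":0,"y":0,"z":0,"ax":0,"ay":0,"az":0},{"hand":1,"x":0,"y":0,"z":0,"ax":0,"ay":0,"az":0},{"hand":1,"x":0,"y":0,"z":0,"ax":0,"ay":0,"az":0},{"hand":1,"x":0,"y":0,"z":0,"ax":0,"ay":0,"az":0}]'
python3 - <<'E'
from h import *
im,m=snap('wrist','w16');s=ctrl.state();p=s['ee_pos'];print(p,s['force'],s['width'],s['orientation'])
E
```

```text
clock: 11.4
ee_pos: [0.6096, -0.0032, 0.074]
orientation: [-3.129, 0.261, -0.012]
force: [2.4, -0.3, -0.1]
width: 0.0264
[ 0.60959628 -0.00318748  0.07390045] [ 1.94319925 -0.18681811  0.44889357] 0.02652013344055052 [-3.12882075  0.26144085 -0.01221489]
```

View pics/w16.png

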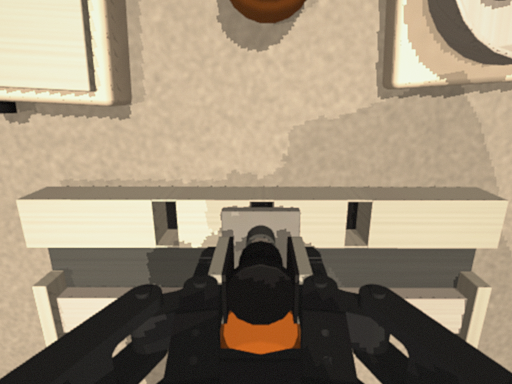

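Width 26.5 mm reads about 2.3 mm low (the 20 mm stopper read 17.7), so this is the 29 mm cap. Pulling up 19 mm and watching the force.

```bash
python3 -m creep '[{"hand":1,"x":0,"y":0,"z":0.006,"ax":0,"ay":0,"az":0},{"hand":1,"x":0,"y":0,"z":0.012,"ax":0,"ay":0,"az":0},{"hand":1,"x":0,"y":0,"z":0.017,"ax":0,"ay":0,"az":0},{"hand":1,"x":0,"y":0,"z":0.0195,"ax":0,"ay":0,"az":0},{"hand":1,"x":0,"y":0,"z":0.0195,"ax":0,"ay":0,"az":0}]'
python3 - <<'E'
from h import *
im,m=snap('wrist','w17');s=ctrl.state();p=s['ee_pos'];print(p,s['force'],s['width'],s['orientation'])
a,_=snap('scene','s17');u=[255,190]
cv2.imwrite('pics/s17c.png',cv2.resize(a[u[1]-40:u[1]+40,u[0]-50:u[0]+50],None,fx=7,fy=7,interpolation=cv2.INTER_CUBIC))
E
```

```text
clock: 11.95
ee_pos: [0.6095, -0.0032, 0.0935]
orientation: [-3.129, 0.262, -0.012]
force: [3.8, 0.2, -9.9]
width: 0.0263
[ 0.60948735 -0.00324473  0.09327124] [ 3.44579891  0.59165114 -9.18534557] 0.026093226168606105 [-3.12887145  0.26151455 -0.01201212]
```

View pics/w17.png

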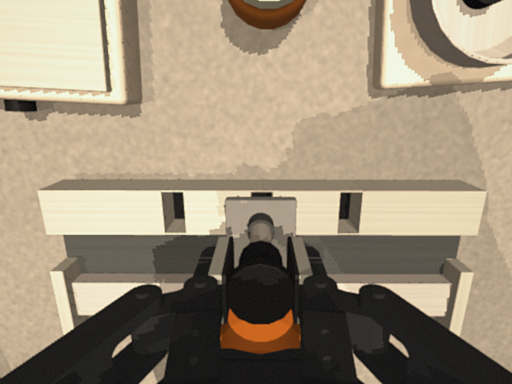

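View pics/s17c.png

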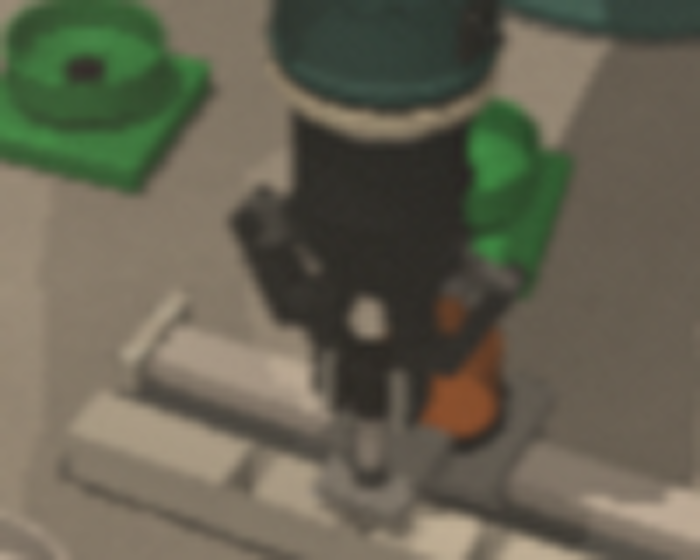

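Plunger raised: 9.2–9.9 N down on the tool matches about 0.024 m of spring travel, and the cap kept its place between the pads. Sliding 60 mm along −y of the rail.

```bash
python3 -m creep '[{"hand":1,"x":-0.001,"y":-0.006,"z":0,"ax":0,"ay":0,"az":0},{"hand":1,"x":-0.0025,"y":-0.015,"z":0,"ax":0,"ay":0,"az":0},{"hand":1,"x":-0.0042,"y":-0.025,"z":0,"ax":0,"ay":0,"az":0},{"hand":1,"x":-0.0059,"y":-0.035,"z":0,"ax":0,"ay":0,"az":0},{"hand":1,"x":-0.0076,"y":-0.045,"z":0,"ax":0,"ay":0,"az":0},{"hand":1,"x":-0.0091,"y":-0.054,"z":0,"ax":0,"ay":0,"az":0},{"hand":1,"x":-0.01,"y":-0.059,"z":0,"ax":0,"ay":0,"az":0},{"hand":1,"x":-0.01,"y":-0.059,"z":0,"ax":0,"ay":0,"az":0}]'
python3 - <<'E'
from h import *
im,m=snap('wrist','w18');s=ctrl.state();p=s['ee_pos'];print(p,s['force'],s['width'],s['orientation'])
d=p[:2]-np.array([.6095,-.0032]);print(d,d@np.array([.168,.986]))
a,_=snap('top','t18');cv2.imwrite('pics/t18c.png',cv2.resize(a[150:240,180:310],None,fx=6,fy=6,interpolation=cv2.INTER_CUBIC))
E
```

```text
clock: 12.85
ee_pos: [0.5993, -0.0633, 0.093]
orientation: [-3.129, 0.263, -0.011]
force: [3.7, -1.8, -9.2]
width: 0.0261
[ 0.59939416 -0.06281882  0.0930898 ] [ 3.40265267 -2.13394932 -8.7339283 ] 0.02611977893557231 [-3.12923585  0.26264689 -0.01163486]
[-0.01010584 -0.05961882] -0.060481942997879845
```

View pics/w18.png

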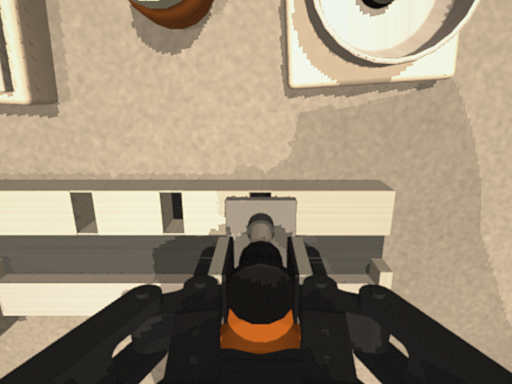

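View pics/t18c.png

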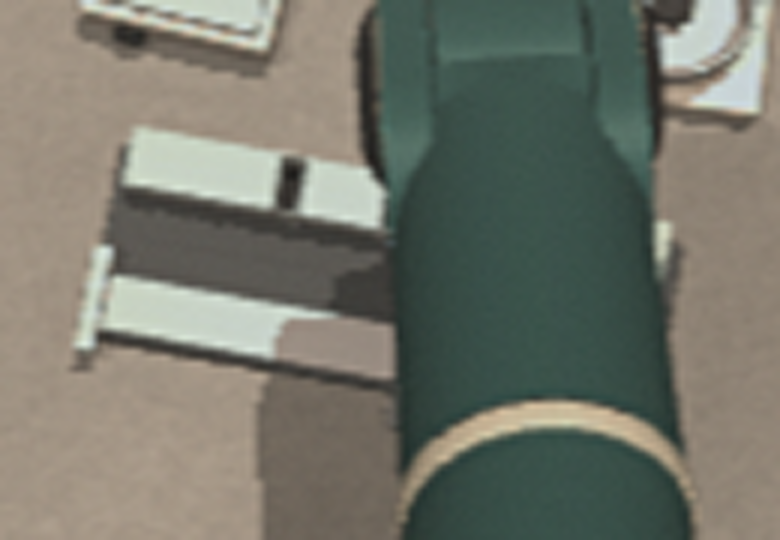

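The middle hole now shows at px 172, exactly where the left hole was before. The right hole's edge shows behind the bracket at (260,195), as the middle one did, so it's one hole along. Lowering the pin.

```bash
python3 -m creep '[{"hand":1,"x":0,"y":0,"z":-0.004,"ax":0,"ay":0,"az":0},{"hand":1,"x":0,"y":0,"z":-0.008,"ax":0,"ay":0,"az":0},{"hand":1,"x":0,"y":0,"z":-0.011,"ax":0,"ay":0,"az":0},{"hand":1,"x":0,"y":0,"z":-0.011,"ax":0,"ay":0,"az":0}]'
```

```text
clock: 13.35
ee_pos: [0.5996, -0.0622, 0.0818]
orientation: [-3.129, 0.262, -0.012]
force: [2.1, -1.2, -3.7]
width: 0.0265
```

It's still spring-pulled down (−3.7 N, as expected at 0.012), so the pin has entered the hole. Continuing.

```bash
python3 -m creep '[{"hand":1,"x":0,"y":0,"z":-0.004,"ax":0,"ay":0,"az":0},{"hand":1,"x":0,"y":0,"z":-0.008,"ax":0,"ay":0,"az":0},{"hand":1,"x":0,"y":0,"z":-0.008,"ax":0,"ay":0,"az":0}]';python3 -m creep '[{"hand":1,"x":0,"y":0,"z":-0.003,"ax":0,"ay":0,"az":0},{"hand":1,"x":0,"y":0,"z":-0.005,"ax":0,"ay":0,"az":0},{"hand":1,"x":0,"y":0,"z":-0.005,"ax":0,"ay":0,"az":0}]'
```

```text
clock: 13.65
ee_pos: [0.5996, -0.0621, 0.0735]
orientation: [-3.129, 0.261, -0.012]
force: [0.8, -0.4, 1.2]
width: 0.0263
clock: 13.95
ee_pos: [0.5999, -0.062, 0.0693]
orientation: [-3.129, 0.261, -0.013]
force: [-4.9, -1.3, 14.7]
width: 0.0265
```

```bash
python3 -m creep '[{"hand":1,"x":0,"y":0,"z":-0.0005,"ax":0,"ay":0,"az":0},{"hand":1,"x":0,"y":0,"z":-0.0005,"ax":0,"ay":0,"az":0},{"hand":1,"x":0,"y":0,"z":-0.0005,"ax":0,"ay":0,"az":0}]'
python3 - <<'E'
from h import *
im,m=snap('wrist','w19');s=ctrl.state();p=s['ee_pos'];print(p,s['force'],s['width'],s['orientation'])
a,_=snap('scene','s19');u=[240,195]
cv2.imwrite('pics/s19c.png',cv2.resize(a[u[1]-45:u[1]+45,u[0]-55:u[0]+55],None,fx=6.5,fy=6.5,interpolation=cv2.INTER_CUBIC))
w=np.hstack([cv2.imread('pics/w17.png')[180:384,160:360],im[180:384,160:360]]);cv2.imwrite('pics/cmp.png',cv2.resize(w,None,fx=2,fy=2))
E
```

```text
clock: 14.25
ee_pos: [0.5999, -0.0619, 0.0694]
orientation: [-3.129, 0.261, -0.013]
force: [-5.4, -0.8, 12.3]
width: 0.0259
[ 0.59989813 -0.06191441  0.06942279] [-4.95417954 -0.35654348 11.34919401] 0.025824372373844887 [-3.12912039  0.26116763 -0.01293772]
```

View pics/cmp.png

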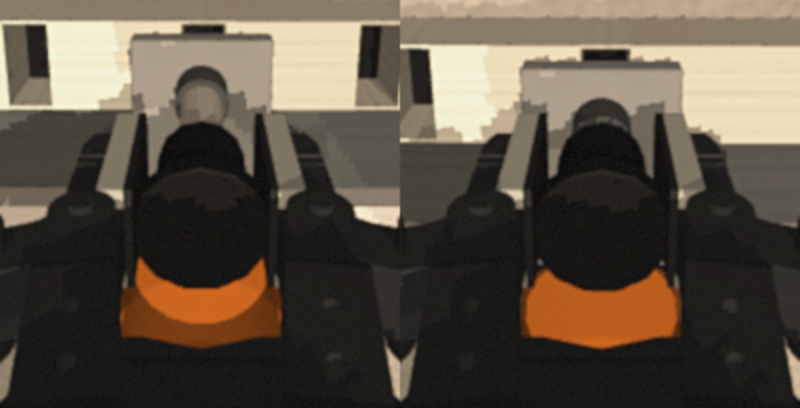

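View pics/s19c.png

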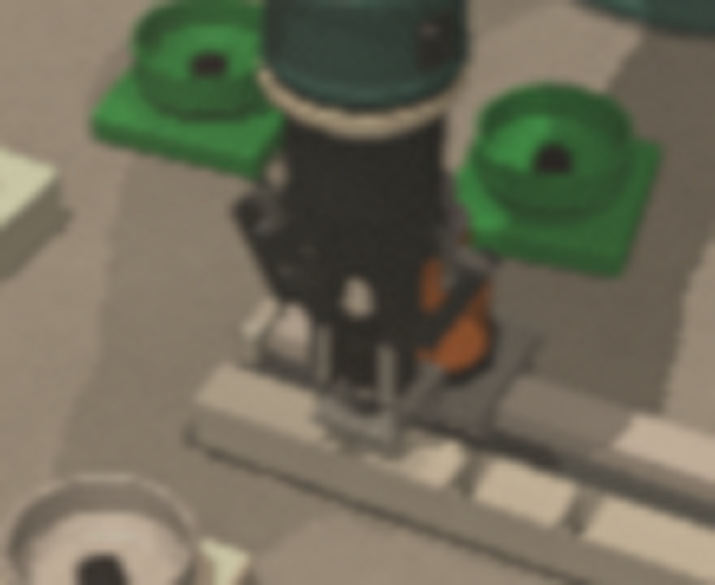

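View pics/s19.png

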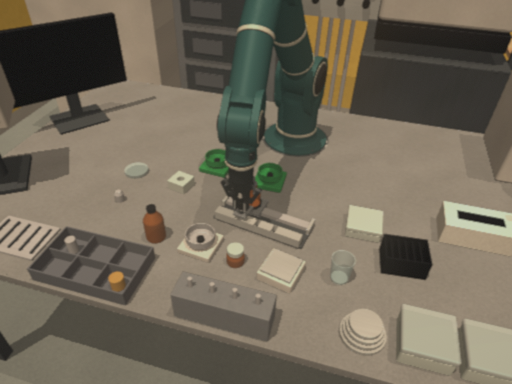

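The cap sits in the same place between the pads as before (no slip), and the holes show two free ones to the left. One slightly firmer push to confirm it's bottomed.

```bash
python3 -m creep '[{"hand":1,"x":0,"y":0,"z":-0.0015,"ax":0,"ay":0,"az":0},{"hand":1,"x":0,"y":0,"z":-0.0015,"ax":0,"ay":0,"az":0},{"hand":1,"x":0,"y":0,"z":-0.0015,"ax":0,"ay":0,"az":0},{"hand":1,"x":0,"y":0,"z":-0.0015,"ax":0,"ay":0,"az":0}]'
python3 - <<'E'
from h import *
im,m=snap('wrist','w20');s=ctrl.state();print(s['ee_pos'],s['force'],s['width'],s['clock'])
cv2.imwrite('pics/w20c.png',cv2.resize(im[180:384,130:390],None,fx=3,fy=2.9))
E
```

```text
clock: 14.75
ee_pos: [0.6001, -0.0617, 0.0692]
orientation: [-3.129, 0.261, -0.014]
force: [-9.8, 0.3, 23.8]
width: 0.0266
[ 0.60008796 -0.06173379  0.06919103] [-9.21489695 -0.04219865 23.47561185] 0.026250969022595348 14.8
```

View pics/w20c.png

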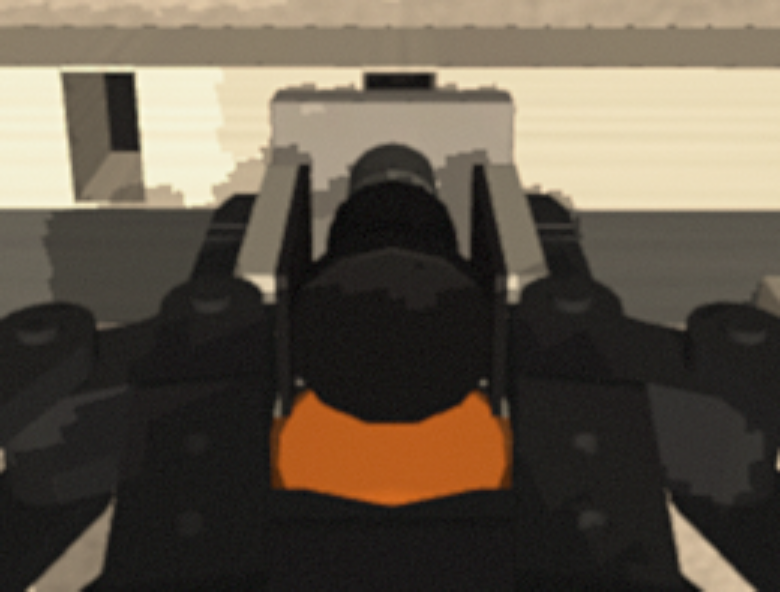

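Doubling the push to 24 N moved it only 0.2 mm, so the plunger is on its stop. Handing in while holding.

```bash
python3 -c "
from rig import ctrl
print(ctrl.hand_in()); s=ctrl.state(); print(s['clock'],s['ee_pos'],s['force'],s['width'])"
```

```text
the job is handed in; nothing more can be done
None
the job is handed in; nothing more can be done
```

I put the stopper fully home in the amber flask and let go. I then pulled the plunger, slid the carriage one hole to the white spin bowl's side (−y, hole_right), and pushed the plunger home. I handed in at about 14.8 s with the arm still gripping and pressing the knob.

**Last checks**
- **Stopper:** it stopped at the predicted height with a 34 N reaction, and the scene camera showed it upright with its flange on the rim after release. Once the gripper was on the knob the stopper was hidden, so I didn't see it again after the slide.
- **Slide:** it measured 60.5 mm along the rail, and the holes showed a one-hole shift. The spring pull on the way down matched a pin inside the hole.
- **Plunger:** raising the push from about 12 N to 24 N moved the tool only 0.2 mm, so it is on its stop. The tool height was within about 0.5 mm of what I expected for home, and the knob had not slipped in the grip.

**What disagreed**
- **Fingertips:** they measured about 7–11 mm behind the reported tool point, not 14 mm ahead of it as the brief says. My first close went just over the stopper's top and touched nothing; I corrected from the pictures.
- **Flask mouth:** the wrist camera's first measurement was about 2.5–3 mm off along the rail. I corrected it from a closer view before inserting the stopper.
- **Knob grip:** the fingers closed on the 29 mm cap rather than the waist; it held without slipping.

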